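# Shut and lock the parts case

## Task

Get the grey parts case on the bench ready to leave the store: using only your fingertips, press its half-open lid down shut, then push the three latches on the lid fully home, first the round one in the middle, then the square one, and last the long bar. Press only: do not lift the case or shift it about, and leave the parts that stand around it where they are.

Things in the scene. Friction and masses are not known exactly. Their poses are not given: they have to be found in the camera images.
- case: The parts case with its lid, 2 to 4 kg, loose on the bench on rubber feet. Body 220 mm (its x, front to back) by 320 mm (its y) by 100 mm high, origin at the centre of its underside, z up; its x axis points from the front (latch side, facing the robot) to the hinge side. With the lid shut, the lid's upper face is 116 mm above the bench.
- lid (a joint): Lid angle, rad: 0 shut (hard stop), grows as the front edge rises; starts half open at 0.25 to 0.55. The hinge line runs along the case's y, 110 mm behind the case's origin and 100 mm above the bench. The lid is a slab 220 x 320 x 16 mm; its stiff hinge stays wherever it is left, and closes with 1 to 3 N of push near the front. A fixed black carry handle (bar along y, 110 mm long) stands 34 mm above the lid, 50 mm behind the middle of the case.
- lid_press (a point): A bare spot on the lid's upper face where it can be pressed, 150 mm in front of the hinge line and 50 mm to the +y side of the lid's middle; moves with the lid. With the lid shut it lies at x = -40, y = +50, z = 116 mm in the case's frame.
- latch_round (a joint): Travel of the round latch, m: 0 standing up, 0.008 fully home (hard stop). It sinks into the lid at about 4.5 N and stays where it is left.
- latch_square (a joint): The same for the square latch.
- latch_bar (a joint): The same for the long bar latch.
- round_top (a point): Centre of the upper face of the round steel latch, 30 mm across, in the middle of the lid's front edge. All three latches stand 11 mm above the lid when up and 3 mm when home, and move along the lid's normal. With the lid shut and the latch up it lies at x = -75, y = 0, z = 127 mm in the case's frame.
- square_top (a point): Centre of the upper face of the square steel latch, 28 x 28 mm, at the +y end of the lid's front edge: x = -75, y = +105, z = 127 mm in the case's frame when shut and up.
- bar_top (a point): Centre of the upper face of the long bar steel latch, 16 (x) by 56 (y) mm, at the -y end of the lid's front edge: x = -75, y = -105, z = 127 mm in the case's frame when shut and up.
- oil_filter: Loose bystander beside the case: white oil filter can, 73 mm across, 92 mm high, standing; origin at the centre of its underside.
- pulley: Loose bystander beside the case: dark steel grooved pulley lying flat, 64 mm across, 30 mm high; origin at the centre of its underside.
- bearing: Loose bystander beside the case: steel bearing ring lying flat, 52 mm across, 17 mm high; origin at the centre of its underside.
- bush: Loose bystander beside the case: brass bush standing, 36 mm across, 35 mm high; origin at the centre of its underside.
- carton: Loose bystander beside the case: small cardboard box 60 x 60 x 90 mm, standing; origin at the centre of its underside.
- grease_jar: Loose bystander beside the case: jar, 60 mm across, 70 mm high, standing; origin at the centre of its underside.
- wrench: Loose bystander beside the case: steel wrench lying flat; origin at the centre of its underside.

How it is judged:
On the way, in this order (a step that is already met when the one before it is completed fails the run):
1. the lid is shut and the round latch is home (value of joint lid below 0.04 rad and value of joint latch_round above 0.0065 m), for 0.1 s.
2. then the square latch is home (value of joint latch_square above 0.0065 m), for 0.1 s.
3. then the long bar latch is home (value of joint latch_bar above 0.0065 m), for 0.1 s.
At the end, for the whole second after the job is handed in: the lid is shut (within 0.04 rad), all three latches are in by more than 6.5 of their 8 mm, and the case stands at rest flat on the bench within 40 mm of where it began (all of step 1 and value of joint each of latch_square, latch_bar above 0.0065 m and height (world z) of case below 0.01 m and angle between case's own z axis and vertical below 0.05 rad and distance of case from where it was at the start of the episode below 0.04 m and linear speed of case below 0.02 m/s); the robot touches nothing.
It fails at once if a latch is pushed in by more than 4 mm while the lid is not yet shut (more than 0.1 rad open) (value of joint lid above 0.1 rad and value of joint any of latch_round, latch_square, latch_bar above 0.004 m).
It fails at once if the square or the bar latch is pushed in by more than 4 mm before the round one is home (value of joint latch_round below 0.006 m and value of joint any of latch_square, latch_bar above 0.004 m).
It fails at once if the bar latch is pushed in by more than 4 mm before the square one is home (value of joint latch_square below 0.006 m and value of joint latch_bar above 0.004 m).
It fails at once if the case is lifted, tipped or shifted by more than 40 mm (height (world z) of case above 0.015 m or angle between case's own z axis and vertical above 0.12 rad or distance of case from where it was at the start of the episode above 0.04 m).
It fails at once if a part standing around the case is lifted, or moved by more than 30 mm (distance of any of oil_filter, pulley, bearing, bush, carton, grease_jar, wrench from where it was at the start of the episode above 0.03 m or height (world z) of any of oil_filter, pulley, bearing, bush, carton, grease_jar, wrench above 0.02 m).
It also fails if it takes over 51 s, if anything falls off the work surface, if the arm or the gripper's body presses on something with over 40 N, if the wrist force passes 120 N, or if a joint passes its speed limit or range.

## Robot

A 6-joint arm with a two-finger parallel gripper is mounted at the origin on the work surface. World frame = base frame: x ahead of the robot, y to its left, z up, the work surface at z = 0. Lengths are in m, angles in rad, forces in N, time in s.
With the tool pointing down it reaches from about 0.25 to 0.775 m from the base axis. Payload 8.9 kg.
Tool frame: the origin (TCP) lies at the very end of the fingers, on their centre line; the grasp point (between the pads) lies 19 mm behind it; z points along the fingers, y is the line along which they close (so a half turn about z gives the same grasp; the last joint's range is limited). The gripper opens to 85 mm and grips with 20 to 120 N. Pads are 22 mm wide; open, the fingers measure 114 mm over their backs; the gripper's body (76 mm by 85 mm) begins 54 mm behind the grasp point. The pads swing forward as they close: fully open they stand 13 mm farther back than shut.
Start: joints at [1.06, 0.291, -0.153, 1.127, 0, 1.431], TCP at [0.191, 0.489, 0.204] pointing down, gripper open.
Joint ranges: [-2.52, 2.52], [-0.91, 1.74], [-1.3, 1.37], [-1.96, 2.02], [-1.52, 1.47], [-3.14, 3.14]. Speed limits (rad/s): [2.22, 2.22, 2.79, 3.14, 3.14, 3.14].

## Interface

Orientations are given as a unit quaternion [w, x, y, z].
In Python, from station import arm gives the robot as it stands.
- The arm moves only by the shell command python3 -m creep 'ROWS' [FORCE]. ROWS is JSON, a list that holds one entry, the list of rows, each a list of 7 numbers: the shift along the tool's x, y, z in m, then the turn, a rotation vector about the tool's x, y, z in rad, then the finger opening in m, from 0 to 0.0854. A call has 1 to 10 rows; each row is the pose to reach, as a shift and turn from the pose commanded when the call began, along the tool's axes at that moment; what a row does not reach only later rows make up. A row lasts 1/8 s, in which the tool goes at most 62.5 mm and 10.7 degrees, less where a joint would pass 70% of its speed; a pose out of reach is approached as far as the arm can. A call with a gripper value outside its range is refused whole. The fingers move at their own pace and stop on an object; FORCE is the grip in N (left out, the last holds). Time passes only in rows, so rows that repeat a pose let the fingers close. It gives the time, the measured TCP pose, the force, the opening and the grip force at its end, in the units of the state.
- arm.sense(): the state, without advancing time (a new reading comes with each control period).
- arm.snapshot(name): name is "scene" or "side" or "wrist"; returns a dict with "frame" (420x560x3 uint8, red, green, blue), "fov_y" (degrees; the focal length in pixels is half the picture's height over the tangent of half this angle, whatever the lens; pixels are square), "cx", "cy" (the principal point, pixels), "T" (4x4, takes a point from camera to world coordinates); the wrist camera has in their place "T_tool_cam" (4x4, takes a point from camera to tool coordinates, whose origin is the TCP and whose axes are the flange's). Camera axes: x right, y up, looking along -z (the intrinsics and any distortion apply to the point x, -y, -z); pixel columns grow to the right and rows downward; lengths in m; the calibration is good to about 2 mm. A picture is of the moment at which its call begins: read the wrist's pose just before it. There is no depth.
- arm.job_done(): hands the job in; it is judged then, once.
The state is a dict: "clock": time; "joint_pos": joint angles; "joint_vel": joint speeds; "joint_efforts": joint torques, N m; "tcp_pos": TCP position; "tool_rot": TCP orientation; "wrist_force": force on the tool from outside, world axes, zero at the start; "moment": the same for the moment, N m; "opening": opening from 0.0 (shut) to 1.0 (fully open); "finger_force": force on a finger pad.
Only numpy, scipy, OpenCV 4.12 (cv2) and the standard library are available. Lean on these libraries where they do the work, as an engineer would, in place of code of your own. Each camera call takes 0.05 s, during which the arm holds its last target. There are 200 camera calls.

## Working session

There is one attempt and no reset: what is moved stays moved. The work goes in short steps, Python scripts to look and compute and a shell command to move; the robot and the scene stay as the last step left them, time stands still between calls to the robot, and variables do not carry over. Pictures are saved under pics/ and viewed, at most 10 in all, crops included, and the job is handed in when it is done.

```bash
mkdir -p pics; python3 - <<'E'
from station import arm
import cv2,json,numpy as np
print(arm.sense())
for n in("scene","side"):
    s=arm.snapshot(n);cv2.imwrite(f"pics/{n}0.png",s["frame"][:,:,::-1])
    print(n,{k:(np.round(v,4).tolist() if k!="frame" else 0) for k,v in s.items()})
E
```

```text
{'clock': 0.0, 'joint_pos': array([ 1.05968824e+00,  2.91260498e-01, -1.54099129e-01,  1.12666620e+00,
       -1.46741269e-05,  1.43147933e+00]), 'joint_vel': array([ 1.07012413e-03,  7.56752812e-04, -6.74788800e-05, -5.16267455e-04,
        5.72147534e-04,  7.12672156e-04]), 'joint_efforts': array([-1.50053966e-03, -5.37141895e+01,  3.31370437e+01,  1.57450646e-02,
       -2.56943586e-04, -7.37552568e-06]), 'tcp_pos': array([0.19051583, 0.48873811, 0.20345273]), 'tool_rot': array([-1.89466184e-04,  1.84826685e-01,  9.82770939e-01, -5.84870119e-04]), 'wrist_force': array([-0.42561408, -0.34079931, -0.0474398 ]), 'moment': array([ 0.01178629, -0.01412753,  0.02425936]), 'finger_force': 0.0, 'opening': 0.9976871157408587}
scene {'frame': 0, 'fov_y': 46.0782, 'cx': 288.073, 'cy': 206.8072, 'T': [[-0.6969, -0.4087, 0.5893, 1.1814], [0.7171, -0.4025, 0.569, 0.6036], [0.0046, 0.8191, 0.5736, 0.712], [0.0, 0.0, 0.0, 1.0]]}
side {'frame': 0, 'fov_y': 53.6999, 'cx': 283.7124, 'cy': 204.3569, 'T': [[0.7198, 0.3479, -0.6007, 0.0841], [-0.694, 0.3792, -0.612, -0.5064], [0.0149, 0.8574, 0.5144, 0.5406], [0.0, 0.0, 0.0, 1.0]]}
```

View pics/scene0.png

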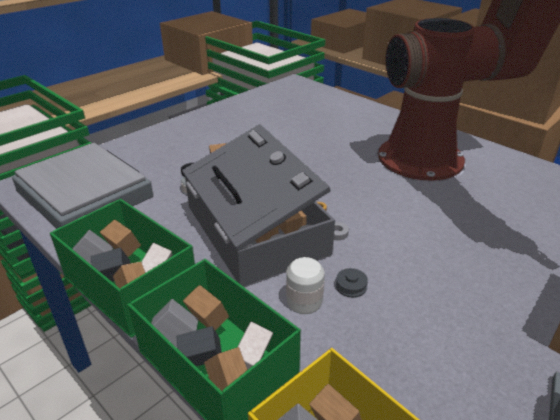

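View pics/side0.png

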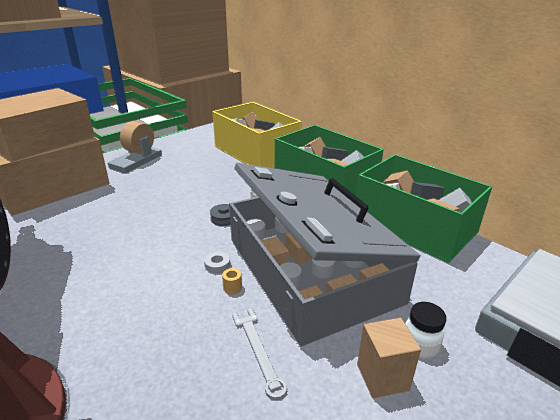

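The two pictures show the half-open case. Latch tops in scene: square (302,181), round (277,157), bar (257,138). In side: (263,173), (288,198), (319,229). I'll fit x, y, yaw and lid angle to these and the body corners.

```bash
cat > fit.py <<'E'
import numpy as np
from scipy.optimize import least_squares
def cam(s):
    return (np.array(s["T"]),210/np.tan(np.radians(s["fov_y"]/2)),s["cx"],s["cy"])
def proj(c,P):
    T,f,cx,cy=c;q=(np.atleast_2d(P)-T[:3,3])@T[:3,:3]
    return np.c_[cx+f*q[:,0]/-q[:,2],cy+f*q[:,1]/q[:,2]]
def lid(p,a):
    u,w=p[0]-.11,p[2]-.1
    return np.array([.11+u*np.cos(a)+w*np.sin(a),p[1],.1+w*np.cos(a)-u*np.sin(a)])
def world(p,v,L=True):
    q=lid(p,v[3]) if L else np.array(p)
    c,s=np.cos(v[2]),np.sin(v[2]);return np.array([v[0]+c*q[0]-s*q[1],v[1]+s*q[0]+c*q[1],q[2]])
SQ,RO,BA=(-.075,.105,.127),(-.075,0,.127),(-.075,-.105,.127)
def fit(obs,v0):
    r=lambda v:np.concatenate([(proj(c,world(p,v,L))[0]-uv) for c,p,L,uv in obs])
    s=least_squares(r,v0,loss="soft_l1",f_scale=2);return s.x,r(s.x).reshape(-1,2)
E
python3 - <<'E'
from fit import *
from station import arm
a,b=cam(arm.snapshot("scene")),cam(arm.snapshot("side"))
obs=[(a,SQ,1,(302,180)),(a,RO,1,(277,156)),(a,BA,1,(257,137)),
(b,SQ,1,(263,172)),(b,RO,1,(288,196)),(b,BA,1,(319,228)),
(a,(-.11,.16,0),0,(332,250)),(a,(.11,.16,0),0,(247,279)),(a,(-.11,-.16,.116),1,(260,126)),(a,(-.11,.16,.116),1,(328,187)),
(b,(-.11,-.16,0),0,(305,342)),(b,(.11,-.16,0),0,(413,299)),(b,(-.11,.16,.116),1,(236,164)),(b,(-.11,-.16,.116),1,(318,254)),(b,(.11,-.16,.116),1,(418,253))]
v,r=fit(obs,[.5,0,0,.4]);print(v.round(4));print(r.round(1))
for n,p in dict(SQ=SQ,RO=RO,BA=BA,press=(-.04,.05,.116)).items(): print(n,world(p,v).round(4),world(p,[*v[:3],0]).round(4))
# parts ground pos
for n,c,uv,h in [("filter",a,(305,268),.092),("bush",b,(232,274),.035),("carton",b,(388,335),.09)]:
    T,f,cx,cy=c;d=T[:3,:3]@[(uv[0]-cx)/f,-(uv[1]-cy)/f,-1];print(n,(T[:3,3]+d*(h-T[2,3])/d[2]).round(3))
E
```

```text
[ 0.5771 -0.0848 -0.2848  0.3233]
[[-1.  -0.5]
 [-0.7  1.2]
 [-2.2  0.8]
 [-1.2  0.2]
 [-0.4  0.8]
 [ 0.9 -0.5]
 [ 0.9  6.1]
 [-4.9 11.9]
 [-1.7 -0.9]
 [ 3.2  0.3]
 [-2.   6.1]
 [-5.3  4.7]
 [-2.9  0.3]
 [ 0.4 -0.4]
 [ 3.6 -0.5]]
SQ [0.5521 0.0319 0.1844] [0.5347 0.037  0.127 ]
RO [ 0.5226 -0.0688  0.1844] [ 0.5052 -0.0637  0.127 ]
BA [ 0.4931 -0.1696  0.1844] [ 0.4756 -0.1645  0.127 ]
press [ 0.5651 -0.0292  0.1628] [ 0.5528 -0.0256  0.116 ]
filter [0.665 0.149 0.092]
bush [ 0.431 -0.02   0.035]
carton [ 0.472 -0.323  0.09 ]
```

```bash
python3 -m creep '[[[-0.03,-0.02,-0.0465,0,0,0,0],[-0.54,-0.346,-0.0465,0,0,-0.087,0],[-0.54,-0.346,-0.0465,0,0,-0.087,0],[-0.54,-0.346,-0.0465,0,0,-0.087,0],[-0.54,-0.346,-0.0465,0,0,-0.087,0],[-0.54,-0.346,-0.0465,0,0,-0.087,0],[-0.54,-0.346,-0.0465,0,0,-0.087,0],[-0.54,-0.346,-0.0465,0,0,-0.087,0],[-0.54,-0.346,-0.0465,0,0,-0.087,0],[-0.54,-0.346,-0.0465,0,0,-0.087,0]]]'; python3 - <<'E'
from station import arm
import cv2
s=arm.snapshot("wrist");cv2.imwrite("pics/w1.png",s["frame"][:,:,::-1]);print(s["T_tool_cam"].round(3),s["fov_y"],s["cx"],s["cy"],arm.sense()["joint_pos"])
E
```

```text
clock: 1.45
tcp_pos: [0.5438, 0.0032, 0.2505]
tool_rot: [0.0, 0.142, 0.99, 0.0]
wrist_force: [0.7, 0.4, -0.2]
opening: -0.002
finger_force: 0.0
[[-0.     0.958  0.285  0.072]
 [ 1.    -0.     0.    -0.   ]
 [ 0.     0.285 -0.958 -0.17 ]
 [ 0.     0.     0.     1.   ]] 68.17833972209799 282.89522892543596 216.33613756522988 [-0.13649021  0.31268606 -0.00257875  1.25305168 -0.00272049  0.15206608]
```

```bash
python3 -m creep '[[[-0.0325,-0.025,0,0,0,0,0],[-0.0325,-0.025,0,0,0,0,0],[-0.0325,-0.025,0,0,0,0,0]]]'; python3 - <<'E'
from station import arm
import cv2
s=arm.snapshot("wrist");cv2.imwrite("pics/w1.png",s["frame"][:,:,::-1]);print(arm.sense()["tcp_pos"])
E
```

```text
clock: 1.88
tcp_pos: [0.5666, -0.0276, 0.2502]
tool_rot: [-0.0, 0.142, 0.99, 0.0]
wrist_force: [0.9, -0.2, -0.7]
opening: -0.0
finger_force: 0.0
[ 0.56648394 -0.02723502  0.25041735]
```

View pics/w1.png

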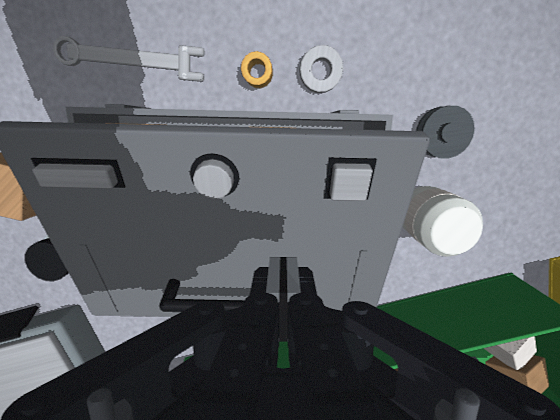

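The wrist view shows the tips (283,258) between the round latch (213,178), the square latch (351,181) and the handle, over bare lid. Now I'll press down along the arc.

```bash
python3 -m creep '[[[0,0,0.05,0,0,0,0],[0,0,0.075,0,0,0,0],[0.001,0,0.085,0,0,0,0],[0.004,0,0.095,0,0,0,0],[0.007,0,0.105,0,0,0,0],[0.009,0,0.113,0,0,0,0],[0.011,0,0.121,0,0,0,0],[0.012,0,0.128,0,0,0,0],[0.013,0,0.132,0,0,0,0],[0.013,0,0.132,0,0,0,0]]]'
```

```text
clock: 3.18
tcp_pos: [0.5544, -0.0243, 0.1182]
tool_rot: [-0.0, 0.142, 0.99, -0.0]
wrist_force: [-0.1, 0.3, -0.1]
opening: 0.0
finger_force: 0.0
```

```bash
python3 -m creep '[[[0,0,0.002,0,0,0,0],[0,0,0.003,0,0,0,0],[0,0,0.004,0,0,0,0],[0,0,0.004,0,0,0,0]]]'; python3 - <<'E'
from station import arm
import cv2
s=arm.snapshot("side");cv2.imwrite("pics/s2.png",s["frame"][:,:,::-1])
E
```

```text
clock: 3.68
tcp_pos: [0.5546, -0.0243, 0.1145]
tool_rot: [0.0, 0.142, 0.99, -0.0]
wrist_force: [-0.6, -0.0, -0.3]
opening: 0.0
finger_force: 0.0
```

View pics/s2.png

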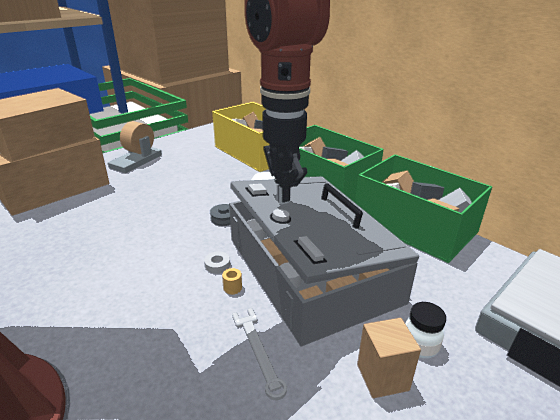

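The side view shows the lid nearly shut, with the front still slightly raised. I'll keep pressing in small steps.

```bash
python3 -m creep '[[[0.001,0,0.004,0,0,0,0],[0.002,0,0.008,0,0,0,0],[0.002,0,0.008,0,0,0,0]]]'; python3 -m creep '[[[0,0,0.003,0,0,0,0],[0.001,0,0.006,0,0,0,0],[0.001,0,0.006,0,0,0,0]]]'
```

```text
clock: 4.1
tcp_pos: [0.5522, -0.0237, 0.106]
tool_rot: [-0.0, 0.142, 0.99, 0.0]
wrist_force: [-0.4, 0.3, -0.0]
opening: -0.0
finger_force: 0.0
clock: 4.47
tcp_pos: [0.5514, -0.0234, 0.1002]
tool_rot: [-0.0, 0.142, 0.99, -0.0]
wrist_force: [0.0, 0.2, -0.2]
opening: 0.003
finger_force: 0.0
```

```bash
python3 - <<'E'
from station import arm
import cv2,numpy as np
from fit import *
s=arm.snapshot("side");c=cam(s);st=arm.sense();p=proj(c,st["tcp_pos"])[0];print(p,st["tcp_pos"])
t=arm.snapshot("scene");print(proj(cam(t),st["tcp_pos"]))
A=s["frame"][130:330,180:440,::-1];B=t["frame"][80:280,160:420,::-1]
cv2.imwrite("pics/s3.png",cv2.resize(np.vstack([A,B]),None,fx=1.5,fy=1.5,interpolation=2))
E
```

```text
[281.01197432 220.7337135 ] [ 0.55156422 -0.02342482  0.10035704]
[[281.8668488  202.76338367]]
```

View pics/s3.png

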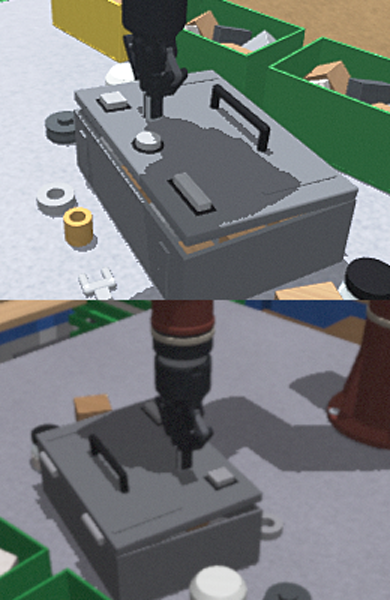

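The lid is nearly shut, and the tips sit about 13 mm above the nominal TCP. I'll continue until the force rises.

```bash
python3 -m creep '[[[0,0,0.003,0,0,0,0],[0.001,0,0.005,0,0,0,0]]]'; python3 -m creep '[[[0,0,0.003,0,0,0,0],[0,0,0.004,0,0,0,0]]]';python3 -m creep '[[[0,0,0.002,0,0,0,0],[0,0,0.003,0,0,0,0]]]'
```

```text
clock: 4.82
tcp_pos: [0.5508, -0.0232, 0.0953]
tool_rot: [0.0, 0.142, 0.99, -0.0]
wrist_force: [0.4, 0.2, -0.5]
opening: -0.0
finger_force: 0.1
clock: 5.08
tcp_pos: [0.5506, -0.0232, 0.0912]
tool_rot: [-0.0, 0.142, 0.99, -0.0]
wrist_force: [-0.7, 0.0, -0.4]
opening: 0.001
finger_force: 0.1
clock: 5.32
tcp_pos: [0.5508, -0.0232, 0.0887]
tool_rot: [0.0, 0.142, 0.99, -0.0]
wrist_force: [-3.4, -0.6, 10.5]
opening: 0.0
finger_force: 5.5
```

Force rose to 10.5 N with the tip offset about 27 mm, which matches a shut lid at z = 0.116. I'll press slightly more, lift and re-measure.

```bash
python3 -m creep '[[[0,0,0.001,0,0,0,0],[0,0,0.001,0,0,0,0]]]'; python3 -m creep '[[[0,0,-0.04,0,0,0,0],[0.02,0,-0.09,0,0,0,0],[0.02,0,-0.09,0,0,0,0],[0.02,0,-0.09,0,0,0,0]]]'; python3 - <<'E'
from station import arm
import cv2,numpy as np
st=arm.sense()
s=arm.snapshot("wrist")
np.savez("w4.npz",T=s["T_tool_cam"],p=st["tcp_pos"],q=st["tool_rot"],k=[s["fov_y"],s["cx"],s["cy"]])
t=arm.snapshot("side")
cv2.imwrite("pics/w4.png",s["frame"][:,:,::-1])
cv2.imwrite("pics/s4.png",cv2.resize(t["frame"][150:350,200:430,::-1],None,fx=3,fy=3,interpolation=2))
E
```

```text
clock: 5.58
tcp_pos: [0.5508, -0.0232, 0.0886]
tool_rot: [0.0, 0.142, 0.99, -0.0]
wrist_force: [-4.7, 1.4, 13.7]
opening: 0.001
finger_force: 6.8
clock: 6.08
tcp_pos: [0.5316, -0.0176, 0.1773]
tool_rot: [0.0, 0.142, 0.99, -0.0]
wrist_force: [-0.5, -0.1, -1.3]
opening: 0.003
finger_force: 0.0
```

View pics/w4.png

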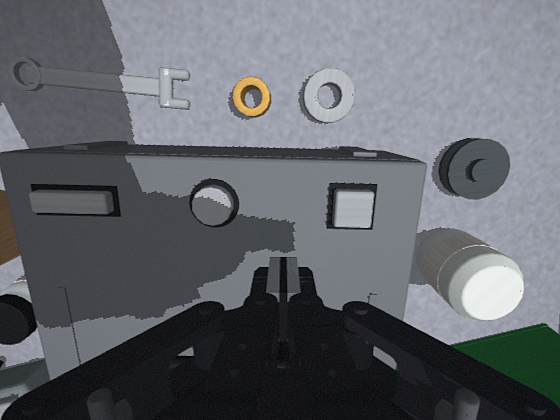

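View pics/s4.png

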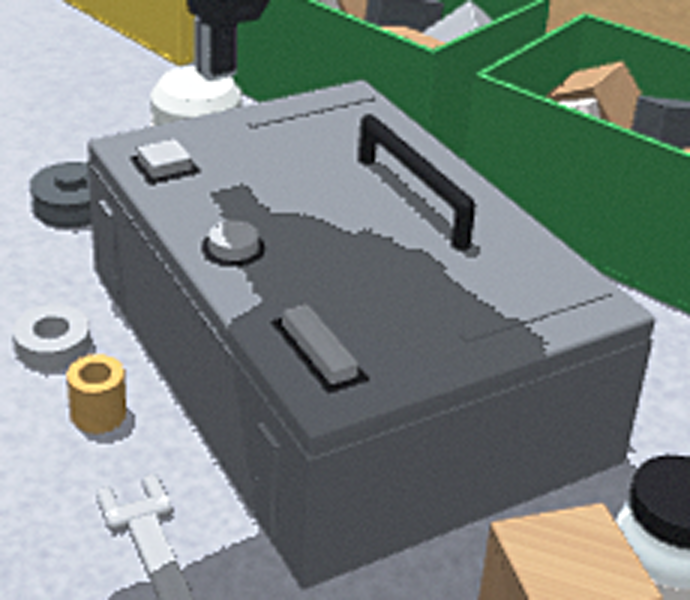

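The lid is shut. Latch tops in the wrist view: round (212,204), square (354,208), bar (72,201). In the side crop: (233,237), (163,154), (320,343).

```bash
python3 - <<'E'
from fit import *
from scipy.spatial.transform import Rotation as R
from station import arm
d=np.load("w4.npz");q=d["q"];W=np.eye(4);W[:3,:3]=R.from_quat(q[[1,2,3,0]]).as_matrix();W[:3,3]=d["p"]
k=d["k"];w=(W@d["T"],210/np.tan(np.radians(k[0]/2)),k[1],k[2])
b=cam(arm.snapshot("side"))
ow=[(w,SQ,1,(354,208)),(w,RO,1,(212,204)),(w,BA,1,(72,201))]
ob=[(b,SQ,1,(254.3,201.3)),(b,RO,1,(277.7,229)),(b,BA,1,(306.7,264.3))]
for o in(ow,ob,ow+ob):
    g=lambda v:np.concatenate([proj(c,world(p,[*v,0],L))[0]-uv for c,p,L,uv in o])
    s=least_squares(g,[.577,-.085,-.285]);v=[*s.x,0]
    print(s.x.round(4),np.abs(s.fun).max().round(1),[world(p,v).round(4).tolist() for p in(RO,SQ,BA)])
st=arm.sense();RT=R.from_quat(st["tool_rot"][[1,2,3,0]])
for p in(RO,SQ,BA):print(RT.inv().apply(world(p,v)-st["tcp_pos"]).round(4))
E
```

```text
[ 0.5735 -0.0856 -0.3086] 3.0 [[0.502, -0.0628, 0.127], [0.5339, 0.0372, 0.127], [0.4701, -0.1629, 0.127]]
[ 0.5713 -0.0915 -0.3085] 0.6 [[0.4998, -0.0687, 0.127], [0.5317, 0.0314, 0.127], [0.468, -0.1687, 0.127]]
[ 0.5736 -0.0861 -0.3077] 3.6 [[0.5021, -0.0634, 0.127], [0.5339, 0.0367, 0.127], [0.4703, -0.1634, 0.127]]
[ 0.0148 -0.0521  0.0493]
[0.0124 0.0529 0.0493]
[ 0.0172 -0.1571  0.0493]
```

```bash
python3 -m creep '[[[0.0155,-0.053,0.02,0,0,0,0],[0.0155,-0.053,0.06,0,0,0,0],[0.0155,-0.053,0.072,0,0,0,0],[0.0155,-0.053,0.074,0,0,0,0],[0.0155,-0.053,0.076,0,0,0,0]]]';  python3 -m creep '[[[0,0,0.002,0,0,0,0],[0,0,0.004,0,0,0,0],[0,0,0.006,0,0,0,0]]]'; python3 -m creep '[[[0,0,0.002,0,0,0,0],[0,0,0.003,0,0,0,0]]]'
```

```text
clock: 6.85
tcp_pos: [0.5028, -0.0639, 0.1023]
tool_rot: [0.001, 0.142, 0.99, -0.0]
wrist_force: [0.1, 0.3, -0.6]
opening: -0.0
finger_force: 0.0
clock: 7.22
tcp_pos: [0.5026, -0.064, 0.096]
tool_rot: [0.001, 0.142, 0.99, 0.0]
wrist_force: [1.3, 0.7, 5.4]
opening: 0.001
finger_force: 2.2
clock: 7.48
tcp_pos: [0.5025, -0.064, 0.0927]
tool_rot: [0.001, 0.142, 0.99, 0.0]
wrist_force: [2.9, 1.9, 4.3]
opening: 0.002
finger_force: 2.2
```

Sliding in at about 5 N as expected. I'll push on to the stop.

```bash
python3 -m creep '[[[0,0,0.001,0,0,0,0],[0,0,0.002,0,0,0,0],[0,0,0.002,0,0,0,0]]]'; python3 -m creep '[[[0,0,0.001,0,0,0,0],[0,0,0.001,0,0,0,0]]]'; python3 -m creep '[[[0,0,0.0005,0,0,0,0],[0,0,0.0005,0,0,0,0]]]'
```

```text
clock: 7.85
tcp_pos: [0.5024, -0.0641, 0.0915]
tool_rot: [0.001, 0.142, 0.99, 0.0]
wrist_force: [-0.5, 2.6, 15.5]
opening: -0.002
finger_force: 7.8
clock: 8.1
tcp_pos: [0.5025, -0.0642, 0.0913]
tool_rot: [0.001, 0.142, 0.99, -0.0]
wrist_force: [-4.9, 2.9, 25.0]
opening: 0.002
finger_force: 13.2
clock: 8.35
tcp_pos: [0.5025, -0.0642, 0.0912]
tool_rot: [0.001, 0.142, 0.99, -0.0]
wrist_force: [-5.7, 4.0, 32.0]
opening: -0.001
finger_force: 16.0
```

Hard stop reached: the round latch is home. Next is the square one.

```bash
python3 -m creep '[[[0,0,-0.035,0,0,0,0],[0,0.03,-0.05,0,0,0,0],[-0.002,0.08,-0.05,0,0,0,0],[-0.002,0.1055,-0.05,0,0,0,0],[-0.002,0.1055,-0.02,0,0,0,0],[-0.002,0.1055,-0.014,0,0,0,0],[-0.002,0.1055,-0.014,0,0,0,0]]]';  python3 -m creep '[[[0,0,0.002,0,0,0,0],[0,0,0.004,0,0,0,0],[0,0,0.006,0,0,0,0],[0,0,0.008,0,0,0,0]]]'; python3 -m creep '[[[0,0,0.002,0,0,0,0],[0,0,0.003,0,0,0,0],[0,0,0.004,0,0,0,0]]]'
```

```text
clock: 9.22
tcp_pos: [0.5325, 0.0362, 0.1027]
tool_rot: [-0.001, 0.142, 0.99, -0.0]
wrist_force: [0.5, -0.1, 0.6]
opening: 0.002
finger_force: 0.0
clock: 9.72
tcp_pos: [0.5338, 0.0363, 0.0954]
tool_rot: [0.001, 0.142, 0.99, -0.0]
wrist_force: [-0.8, -1.6, 4.1]
opening: -0.002
finger_force: 2.2
clock: 10.1
tcp_pos: [0.5339, 0.0363, 0.0915]
tool_rot: [0.001, 0.142, 0.99, -0.0]
wrist_force: [-1.9, -2.0, 16.4]
opening: -0.002
finger_force: 8.5
```

```bash
python3 -m creep '[[[0,0,0.001,0,0,0,0],[0,0,0.001,0,0,0,0]]]'
```

```text
clock: 10.35
tcp_pos: [0.5339, 0.0364, 0.0914]
tool_rot: [0.001, 0.142, 0.99, -0.0]
wrist_force: [-4.1, -2.4, 19.9]
opening: -0.0
finger_force: 9.9
```

Square is home. Now the bar.

```bash
python3 -m creep '[[[0,0,-0.035,0,0,0,0],[0,-0.03,-0.05,0,0,0,0],[0.002,-0.08,-0.05,0,0,0,0],[0.004,-0.14,-0.05,0,0,0,0],[0.005,-0.2,-0.05,0,0,0,0],[0.005,-0.21,-0.05,0,0,0,0],[0.005,-0.21,-0.02,0,0,0,0],[0.005,-0.21,-0.013,0,0,0,0],[0.005,-0.21,-0.013,0,0,0,0]]]';  python3 -m creep '[[[0,0,0.002,0,0,0,0],[0,0,0.004,0,0,0,0],[0,0,0.006,0,0,0,0],[0,0,0.008,0,0,0,0]]]'; python3 -m creep '[[[0,0,0.002,0,0,0,0],[0,0,0.003,0,0,0,0],[0,0,0.004,0,0,0,0]]]'; python3 -m creep '[[[0,0,0.001,0,0,0,0],[0,0,0.001,0,0,0,0]]]'
```

```text
clock: 11.48
tcp_pos: [0.4693, -0.1625, 0.1027]
tool_rot: [-0.001, 0.141, 0.99, 0.0]
wrist_force: [0.6, 0.4, -0.3]
opening: 0.001
finger_force: 0.0
clock: 11.98
tcp_pos: [0.4701, -0.1635, 0.0953]
tool_rot: [0.001, 0.142, 0.99, 0.0]
wrist_force: [1.6, 1.8, 5.3]
opening: 0.002
finger_force: 2.2
clock: 12.35
tcp_pos: [0.4701, -0.1636, 0.0915]
tool_rot: [0.001, 0.142, 0.99, 0.0]
wrist_force: [-0.7, 4.5, 17.5]
opening: 0.002
finger_force: 9.0
clock: 12.6
tcp_pos: [0.4701, -0.1636, 0.0914]
tool_rot: [0.001, 0.142, 0.99, -0.0]
wrist_force: [-2.4, 4.4, 22.2]
opening: -0.003
finger_force: 10.6
```

```bash
python3 -m creep '[[[0,0,-0.04,0,0,0,0],[0,0,-0.1,0,0,0,0],[0,0,-0.13,0,0,0,0],[0,0,-0.13,0,0,0,0],[0,0,-0.13,0,0,0,0]]]'; python3 - <<'E'
from station import arm
import cv2
t=arm.snapshot("side")
cv2.imwrite("pics/s5.png",cv2.resize(t["frame"][150:350,200:430,::-1],None,fx=3,fy=3,interpolation=2))
E
```

```text
clock: 13.22
tcp_pos: [0.4687, -0.1634, 0.2188]
tool_rot: [-0.001, 0.142, 0.99, 0.0]
wrist_force: [-0.3, -0.0, -0.9]
opening: -0.006
finger_force: 0.0
```

View pics/s5.png

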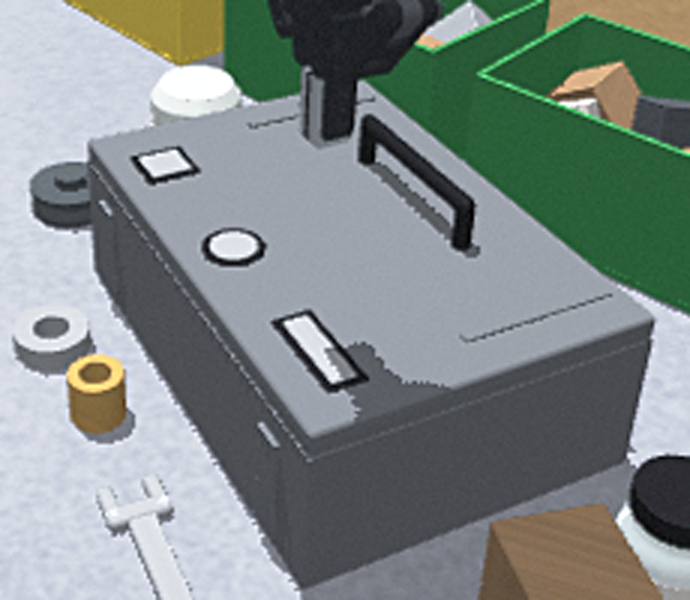

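The lid is shut, all three latches (163,163), (233,245), (320,348) are flush, the parts haven't moved, and the arm is clear.

```bash
python3 -c "
from station import arm
print(arm.job_done())"
```

```text
the job is handed in; nothing more can be done
None
```

The job is handed in: the lid is shut and the round, square and bar latches were pushed home in that order, each to its hard stop, though the hand-in gave no verdict back.

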